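# Free a locked centrifuge with the release rod and park its rotor

## Task

The power has failed and the bench centrifuge is locked shut. Take the orange-handled release rod, put its tip through the slot in the centrifuge's front and feel along the hidden lock plate behind it for the release opening, push the rod in until the lid springs up, then draw the rod out and lay it flat on the bench clear of the centrifuge. Then lift the rotor out and lower it gently onto the spigot of the rotor stand until it is fully home, leaving the lid open and the flask, jar and specimen tray where they are.

Things in the scene. Friction and masses are not known exactly. Their poses are not given: they have to be found in the camera images.
- centrifuge: White bench microcentrifuge, fixed, 240 deep (x) x 226 wide (y) x 128 mm high. Origin: centre of its underside; +x runs from front to rear; the front face, x = -120 mm, looks at the robot. Above the front slot the control panel slopes back from z = 85 mm to the 112 mm high deck. The rotor's axis is at x = 10 mm in a bowl 170 mm across, its floor at z = 39 mm, the rotor's seat at z = 52 mm.
- front_slot (a point): Middle of the level slot in the centrifuge's front face (same axes as the centrifuge), 45 mm above the bench. The slot is 90 mm wide (y) and 20 mm high (z), open to the hidden lock plate behind it.
- lock_plate (a point): Point 10 mm behind front_slot (+x), on the hidden flat steel lock plate, which fills the slot's width. The plate has one release opening, an upright slit 16 mm wide (y) and higher than the front slot. The lock stopped anywhere: its middle is within 32 mm of this point along y and out of sight; feel for it. 10 mm inside it sits the spring plunger.
- release (a joint): The lock's spring plunger in the opening, its face 20 mm behind the front face at rest; it is pressed along the centrifuge's +x: 0 at rest, in m, stop at 0.013. It takes about 3 N at first and 7 N at the end; at 0.006 to 0.007 the lid comes free, and it springs back when let go.
- lid (a joint): The grey lid, hinged along y at the centrifuge's rear (x = +112 mm, z = 114 mm): 0 shut, in rad. Locked until the plunger is pressed; then its gas strut swings it up by itself in about 1.5 s to 1.75, just past upright, where it stays. Shut, it covers the deck from x = -88 to +112 mm.
- rod: Release rod, 130 mm long, 90 g, lying flat on the bench. Square orange handle 60 mm long, 24 mm wide and 24 mm high; from its front end a round steel shank of 10 mm diameter with a round nose sticks out 70 mm. Origin: centre of the handle's underside; +x points along the shank to the tip; the shank's axis is 12 mm above the underside.
- rod_tip (a point): The very tip of the rod, 100 mm ahead of the handle's centre, on the shank's axis.
- rotor: Aluminium rotor with twelve coloured tube caps, 0.38 kg, 124 mm across, 62 mm high, at first standing on the drive spigot in the centrifuge. Origin: centre of its underside; z up. The disc's top is at 38 mm (caps to 43 mm); on it a black round knob of 32 mm diameter from 38 to 62 mm. Below, a hub of 54 mm diameter with a blind centring bore of 29 mm, 30 mm deep.
- rotor_stand: Round grey rotor stand, fixed to the bench, 120 mm across. Origin: centre of its underside. A round seat, 20 mm above the bench, carries a steel spigot of 25 mm diameter that rises another 22 mm with a tapered top. When the rotor is fully home on it, the rotor's underside is 20 mm above the bench.
- flask: Conical glass flask, 80 mm across, 124 mm high, loose; leave it alone. Origin: centre of its underside.
- sample_jar: Amber sample jar with a black cap, 60 mm across, 85 mm high, loose; leave it alone. Origin: centre of its underside.
- specimen_tray: White tray with five rock samples, 260 x 170 mm, 40 mm high, loose; leave it alone. Origin: centre of its underside.
Things that resemble listed ones, but are neither listed nor needed, are in the scene too. Of the things that look like the rod, the smallest one is meant.

How it is judged:
By the outcome, as a careful person would: the job done as asked, in the order asked, and still so for the second after the job is handed in, with the robot touching nothing.
It also fails if it takes over 64 s, if anything falls off the work surface, if the arm or the gripper's body presses on something with over 40 N, if the wrist force passes 120 N, or if a joint passes its speed limit or range.

## Robot

A 6-joint arm with a two-finger parallel gripper is mounted at the origin on the work surface. World frame = base frame: x ahead of the robot, y to its left, z up, the work surface at z = 0. Lengths are in m, angles in degrees, forces in N, time in s.
With the tool pointing down it reaches from about 0.35 to 0.875 m from the base axis. Payload 4.2 kg.
Tool frame: the origin (TCP) lies at the very end of the fingers, on their centre line; the grasp point (between the pads) lies 19 mm behind it (r.grip_point_offset is the distance from the TCP to the grasp point, in m); z points along the fingers, y is the line along which they close (so a half turn about z gives the same grasp; the last joint's range is limited). The gripper opens to 87 mm and grips with 3 to 60 N. Pads are 19 mm wide; open, the fingers measure 117 mm over their backs; the gripper's body (75 mm by 190 mm) begins 51 mm behind the grasp point.
Start: joints at [-55.027, 22.042, 0.453, 0, -68.411, -14.817], TCP at [0.215, -0.587, 0.223] pointing down, gripper open.
Joint ranges: [-179.83, 179.83], [-69.29, 118.12], [-61.27, 80.66], [-181.25, 117.63], [-171.15, -9.14], [-177.46, 177.46]. Speed limits (degrees/s): [159.86, 159.86, 180, 180, 180, 180].

## Interface

Orientations are given as a 3x3 rotation matrix whose columns are the frame's x, y, z axes.
In Python, from station import r, cams gives the robot as it stands. The module is installed in compiled form; this text tells all that it offers.
- The arm moves only by the shell command python3 -m handwheel 'ROWS'. ROWS is JSON, a list that holds one entry, the list of rows, each a list of 7 numbers: the turn, a rotation vector about the tool's x, y, z in units of 6 degrees (1.0 is 6 degrees), then the shift along the tool's x, y, z in m, then the finger opening in m, from 0 to 0.087. In form: [[[ax, ay, az, x, y, z, jaw], ...]]. A call has 1 to 12 rows; each row shifts and turns the commanded pose from where the row before left it, along the tool's axes as they then stand; what a row does not reach is not made up. A row lasts 1/10 s, in which the tool goes at most 50 mm and 8.59 degrees, less where a joint would pass 70% of its speed; a pose out of reach is approached as far as the arm can. A call with a gripper value outside its range is refused whole. The fingers move at their own pace and stop on an object; the grip force is fixed at half the most. Time passes only in rows, so rows that do not move let the fingers close. It gives the time, the measured TCP pose, the force, the opening and the grip force at its end, in the units of the state.
- r.sense(): the state, without advancing time (a new reading comes with each control period).
- cams.capture(name): name is "scene" or "top" or "wrist"; returns the picture (400x640x3 uint8, red, green, blue); there is no depth.
- cams.get_calibration(name): a dict with "camera_matrix" (3x3 intrinsics, pixels), "rvec" (rotation vector, rad) and "tvec" (3), from world to camera coordinates, as OpenCV has them; the wrist camera has in their place "T_tool_cam" (4x4, takes a point from camera to tool coordinates, whose origin is the TCP and whose axes are the flange's). Camera axes: x right, y down, z forward; pixel columns grow to the right and rows downward; lengths in m; the calibration is good to about 2 mm. A picture is of the moment at which its call begins: read the wrist's pose just before it. get_calibration takes no time and is no camera call.
- r.finish_job(): hands the job in; it is judged then, once.
The state is a dict: "time_s": time; "joints": joint angles; "joint_velocities": joint speeds; "effort": joint torques, N m; "tcp_pos": TCP position; "ee_rot": TCP orientation; "wrist_force": force on the tool from outside, world axes, zero at the start; "moment": the same for the moment, N m; "gripper_width": opening from 0.0 (shut) to 1.0 (fully open); "gripper_force": force on a finger pad.
Only numpy, scipy, OpenCV 4.12 (cv2) and the standard library are available. Lean on these libraries where they do the work, as an engineer would, in place of code of your own. Each camera call takes 0.05 s, during which the arm holds its last target. There are 200 camera calls.

## Working session

There is one attempt and no reset: what is moved stays moved. The work goes in short steps, Python scripts to look and compute and a shell command to move; the robot and the scene stay as the last step left them, time stands still between calls to the robot, and variables do not carry over. Pictures are saved under pics/ and viewed, at most 10 in all, crops included, and the job is handed in when it is done.

```bash
mkdir -p pics
python3 - <<'E'
from station import r,cams
import cv2,numpy as np
for n in("scene","top"):
    cv2.imwrite(f"pics/{n}0.png",cams.capture(n)[:,:,::-1])
    c=cams.get_calibration(n);print(n,np.round(c["camera_matrix"],1).tolist(),c["rvec"],c["tvec"])
c=cams.get_calibration("wrist");print(c)
s=r.sense();print(s)
E
```

```text
scene [[458.4, 0.0, 318.8], [0.0, 458.4, 197.1], [0.0, 0.0, 1.0]] [ 1.23193574  2.15067233 -1.10579669] [ 0.23007572 -0.15183274  1.8277688 ]
top [[449.2, 0.0, 326.9], [0.0, 449.2, 194.9], [0.0, 0.0, 1.0]] [ 2.13072845 -2.18667829  0.08385338] [0.05128979 0.48660344 1.40251034]
{'camera_matrix': array([[285.98956671,   0.        , 318.92014842],
       [  0.        , 285.98956671, 197.55769366],
       [  0.        ,   0.        ,   1.        ]]), 'T_tool_cam': array([[-1.35854011e-04, -9.54210750e-01, -2.99135131e-01,
         8.20881107e-02],
       [ 9.99999846e-01,  3.15589359e-05, -5.54825726e-04,
         5.51426647e-04],
       [ 5.38861059e-04, -2.99135160e-01,  9.54210598e-01,
        -1.61816478e-01],
       [ 0.00000000e+00,  0.00000000e+00,  0.00000000e+00,
         1.00000000e+00]])}
{'time_s': 0.1, 'joints': array([-5.50267375e+01,  2.20876067e+01,  3.87866988e-01, -2.65407293e-02,
       -6.84102737e+01, -1.48174840e+01]), 'joint_velocities': array([-0.02916143,  0.0099056 ,  0.17126553,  0.12439699,  0.00632333,
       -0.03239817]), 'effort': array([-1.42640320e-04, -3.91690099e+01,  1.87934822e+01,  4.23201799e+00,
        1.34960306e-02, -7.90206514e-05]), 'tcp_pos': array([ 0.21520731, -0.58621166,  0.2215544 ]), 'ee_rot': array([[-9.38818080e-01, -3.44412622e-01, -7.47622449e-04],
       [-3.44413425e-01,  9.38816318e-01,  1.82022284e-03],
       [ 7.49724339e-05,  1.96634932e-03, -9.99998064e-01]]), 'wrist_force': array([ 0.36922351, -0.49258054,  0.78517376]), 'moment': array([ 0.0666575 , -0.04455658,  0.01341171]), 'gripper_force': 0.0, 'gripper_width': 0.9985275529670687}
```

View pics/top0.png

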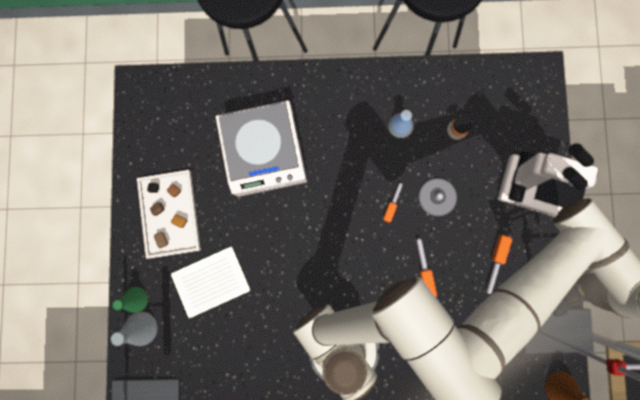

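View pics/scene0.png

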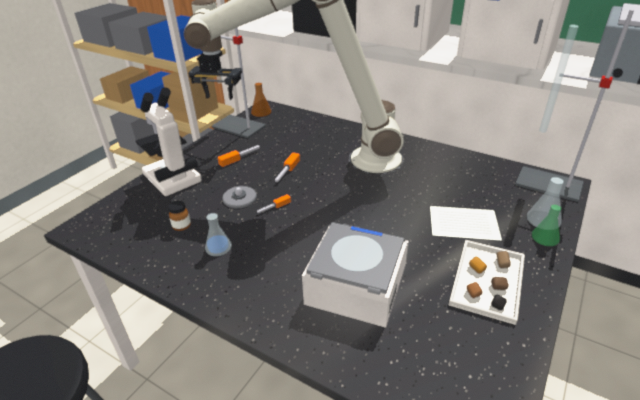

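The top view shows three orange rods. The smallest has its handle at about (390,212) and its tip at about (400,185). The stand is at (438,197) and the centrifuge at (260,147), with its front facing down in the image. In the scene view the flask is at (217,235) and the jar at (179,215), both beyond the stand.

```bash
cat > h.py <<'E'
import cv2,numpy as np
from station import r,cams
def cast(name,uv,z,s=None):
    c=cams.get_calibration(name);uv=np.float64(uv).reshape(-1,2)
    d=np.c_[(uv-c["camera_matrix"][:2,2])/c["camera_matrix"][0,0],np.ones(len(uv))]
    if name=="wrist":
        s=s or r.sense();T=np.eye(4);T[:3,:3]=s["ee_rot"];T[:3,3]=s["tcp_pos"];T=T@c["T_tool_cam"];R=T[:3,:3];o=T[:3,3]
    else:
        R=cv2.Rodrigues(c["rvec"])[0].T;o=-R@np.ravel(c["tvec"])
    d=d@R.T
    return o+d*((z-o[2])/d[:,2])[:,None]
def orange(im):
    h=cv2.cvtColor(im,cv2.COLOR_RGB2HSV);return cv2.inRange(h,(5,180,120),(18,255,255))
def blobs(m,a=30):
    cs=cv2.findContours(m,cv2.RETR_EXTERNAL,cv2.CHAIN_APPROX_NONE)[0]
    return [c for c in cs if cv2.contourArea(c)>a]
E
python3 - <<'E'
from h import *
np.set_printoptions(precision=4,suppress=True)
im=cv2.imread("pics/top0.png")[:,:,::-1].copy()
for c in blobs(orange(im)):
    b=cv2.minAreaRect(c);print("or",b,cast("top",b[0],.024)[0],cast("top",cv2.boxPoints(b),.024)[:,:2].tolist())
h=cv2.cvtColor(im,cv2.COLOR_RGB2HSV)
m=cv2.inRange(h,(100,180,100),(125,255,255))
for c in blobs(m,15):
    b=cv2.minAreaRect(c);print("blue",b)
# centrifuge: bright+grey non-dark region
m=cv2.inRange(cv2.cvtColor(im,cv2.COLOR_RGB2GRAY),90,255);m[:80]=0;m[:,:205]=0;m[:,320:]=0;m[230:]=0
c=max(blobs(m),key=cv2.contourArea);b=cv2.minAreaRect(c);print("cent",b,cv2.boxPoints(b),cast("top",cv2.boxPoints(b),.112))
print("stand",cast("top",[438,197],.02),"tip",cast("top",[400.5,184.5],.012))
cv2.imwrite("pics/crop0.png",cv2.resize(cv2.imread("pics/top0.png")[90:230,200:470],None,fx=2.95,fy=2.95,interpolation=cv2.INTER_CUBIC))
print(cast("top",[[327,195]],0), [(-cv2.Rodrigues(cams.get_calibration(n)["rvec"])[0].T@np.ravel(cams.get_calibration(n)["tvec"])) for n in("top","scene")])
E
```

```text
or ((428.1823425292969, 282.570556640625), (25.706260681152344, 11.171919822692871), 77.47119140625) [ 0.2059 -0.2689  0.024 ] [[0.24124959477987473, -0.2450165151004782], [0.2479166677659401, -0.2791215306087097], [0.17083238005670176, -0.2926134952407929], [0.1642001238231484, -0.2587055950499391]]
or ((502.5047607421875, 248.88372802734375), (11.850985527038574, 27.482999801635742), 16.389541625976562) [ 0.3041 -0.5039  0.024 ] [[0.2693019262529659, -0.4722287650088], [0.350218612665617, -0.5012480930328594], [0.33895908846357226, -0.535731467659362], [0.25821040796576744, -0.5065661416044994]]
or ((389.5517272949219, 212.12066650390625), (8.170595169067383, 19.12662124633789), 21.801406860351562) [ 0.4278 -0.1579  0.024 ] [[0.4051313704723258, -0.13390979831026512], [0.46069758739854344, -0.15840288243001505], [0.45043689286947985, -0.1819334570768473], [0.3949672182506855, -0.15738309155124125]]
cent ((260.1302795410156, 149.06141662597656), (85.6736831665039, 78.58702087402344), 78.36637115478516) [[213.0058 115.0282]
 [289.9784  99.1809]
 [307.2548 183.0946]
 [230.2822 198.9419]] [[0.7336 0.3788 0.112 ]
 [0.7757 0.1422 0.112 ]
 [0.516  0.0946 0.112 ]
 [0.4745 0.3265 0.112 ]]
stand [[ 0.4719 -0.3132  0.02  ]] tip [[ 0.516  -0.1976  0.012 ]]
[[0.4899 0.0388 0.    ]] [array([0.3441, 0.0078, 1.445 ]), array([1.4437, 0.6301, 0.9671])]
```

View pics/crop0.png

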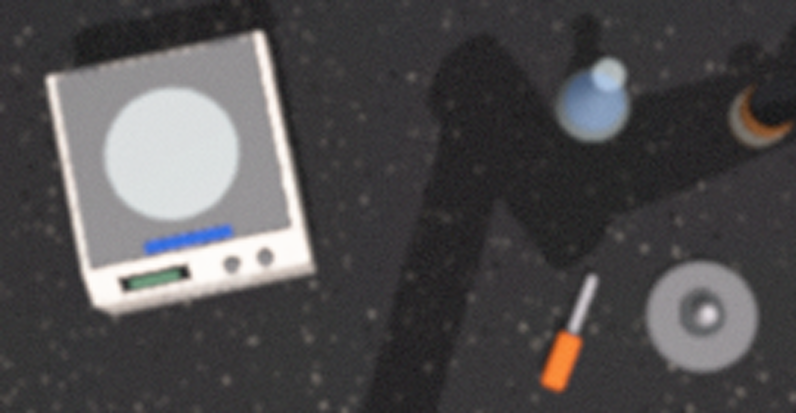

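The crop shows the smallest rod at full-image (390,212), pointing up and to the right at about -24° in world yaw. The stand spigot is at about (438,197), and the centrifuge is yawed about +10°. I'll go above the rod handle.

```bash
python3 -m handwheel '[[[0,0,0,-0.0347,0.0328,0.007,0.06],[0,0,0,-0.0347,0.0328,0.007,0.06],[0,0,0,-0.0347,0.0328,0.007,0.06],[0,0,0,-0.0347,0.0328,0.007,0.06],[0,0,0,-0.0347,0.0328,0.007,0.06],[0,0,0,-0.0347,0.0328,0.007,0.06],[0,0,0,-0.0347,0.0328,0.007,0.06],[0,0,0,-0.0347,0.0328,0.007,0.06],[0,0,0,-0.0347,0.0328,0.007,0.06],[0,0,0,-0.0347,0.0328,0.007,0.06]]]' && python3 -m handwheel '[[[0,0,1.23,0,0,0,0.06],[0,0,1.23,0,0,0,0.06],[0,0,1.23,0,0,0,0.06],[0,0,1.23,0,0,0,0.06],[0,0,1.23,0,0,0,0.06],[0,0,1.23,0,0,0,0.06],[0,0,0,0,0,0,0.06]]]'
cat >> h.py <<'E'
def totool(p,s):
    return s["ee_rot"].T@(np.asarray(p)-s["tcp_pos"])
def yaw(s): return np.degrees(np.arctan2(s["ee_rot"][1,0],s["ee_rot"][0,0]))
E
python3 - <<'E'
from h import *
np.set_printoptions(precision=4,suppress=True)
s=r.sense();im=cams.capture("wrist");cv2.imwrite("pics/w1.png",im[:,:,::-1])
print(s["tcp_pos"],yaw(s),s["ee_rot"][:,2])
for c in blobs(orange(im),300):
    b=cv2.minAreaRect(c);q=cast("wrist",cv2.boxPoints(b),.024,s);print(b);print(q);p=q.mean(0);print(p,totool(p,s))
    print([np.degrees(np.arctan2(*(q[(i+1)%4]-q[i])[1::-1])) for i in range(4)],[np.linalg.norm(q[(i+1)%4]-q[i]) for i in range(4)])
E
```

```text
time_s: 1.1
tcp_pos: [0.4284, -0.1573, 0.1523]
ee_rot: [[-0.939, -0.345, 0.0], [-0.345, 0.939, 0.0], [-0.0, 0.0, -1.0]]
wrist_force: [0.4, 0.6, -0.4]
gripper_width: 0.69
gripper_force: 0.0
time_s: 1.8
tcp_pos: [0.4278, -0.1591, 0.1523]
ee_rot: [[-0.913, 0.409, -0.001], [0.409, 0.913, 0.0], [0.001, -0.0, -1.0]]
wrist_force: [-0.2, 0.4, 0.2]
gripper_width: 0.69
gripper_force: 0.0
[ 0.4278 -0.1591  0.1523] 155.8842224377693 [-0.0007  0.0002 -1.    ]
```

View pics/w1.png

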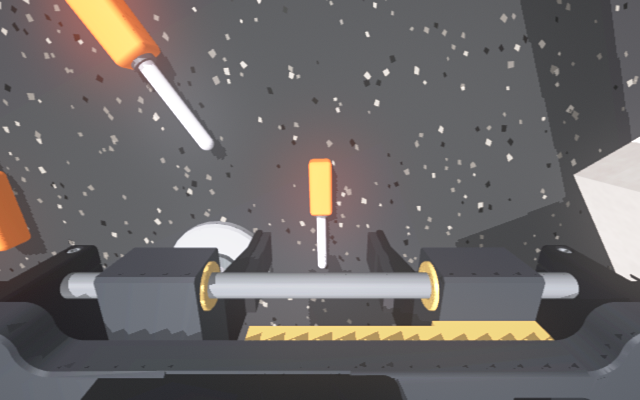

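The wrist view shows the rod's handle at (320,187) with the shank pointing down the image to a tip at (322,266). It is centred between the fingers. My mask missed the glare-lit orange, so I'll widen it.

Run:
```python
from h import *
np.set_printoptions(precision=4,suppress=True)
s=r.sense();im=cv2.imread("pics/w1.png")[:,:,::-1].copy()
h=cv2.cvtColor(im,cv2.COLOR_RGB2HSV);m=cv2.inRange(h,(5,110,200),(25,255,255));m[:150]=0;m[240:]=0;m[:,:250]=0;m[:,400:]=0
for c in blobs(m,300):
    b=cv2.minAreaRect(c);q=cast("wrist",cv2.boxPoints(b),.024,s);print(b);p=q.mean(0);print(q,p,totool(p,s))
t=cast("wrist",[322,266],.012,s)[0];a=cast("wrist",[320.5,217],.012,s)[0];print(t,np.degrees(np.arctan2(*(t-a)[1::-1])))
```

```text
((319.5, 186.5), (57.0, 23.0), 90.0)
[[ 0.3927 -0.155   0.024 ]
 [ 0.4022 -0.1336  0.024 ]
 [ 0.4592 -0.1581  0.024 ]
 [ 0.4491 -0.1809  0.024 ]] [ 0.4258 -0.1569  0.024 ] [0.0028 0.0012 0.1283]
[ 0.5192 -0.1951  0.012 ] -22.251318609580476
```

```bash
python3 -m handwheel '[[[0,0,-0.2,0.001,0.001,0.028,0.06],[0,0,0,0,0,0.028,0.06],[0,0,0,0,0,0.028,0.06],[0,0,0,0,0,0.028,0.06],[0,0,0,0,0,0.023,0.06],[0,0,0,0,0,0.0137,0.06],[0,0,0,0,0,0,0.06],[0,0,0,0,0,0,0.0],[0,0,0,0,0,0,0.0],[0,0,0,0,0,0,0.0],[0,0,0,0,0,0,0.0],[0,0,0,0,0,0,0.0]]]' && python3 -m handwheel '[[[0,0,0,0,0,0,0],[0,0,0,0,0,-0.02,0],[0,0,0,0,0,-0.04,0],[0,0,0,0,0,-0.04,0],[0,0,0,0,0,0,0]]]'
python3 - <<'E'
from h import *
s=r.sense();im=cams.capture("wrist");cv2.imwrite("pics/w2.png",im[:,:,::-1]);im=cams.capture("top");cv2.imwrite("pics/t2.png",im[:,:,::-1])
im=cv2.imread("pics/t2.png");a=cv2.resize(im[85:215,195:325],(600,600),interpolation=cv2.INTER_CUBIC);cv2.imwrite("pics/c2.png",a)
E
```

```text
time_s: 3.05
tcp_pos: [0.4279, -0.1579, 0.0043]
ee_rot: [[-0.921, 0.389, 0.001], [0.389, 0.921, 0.0], [-0.001, 0.0, -1.0]]
wrist_force: [0.3, 0.2, -0.4]
gripper_width: 0.321
gripper_force: 0.0
time_s: 3.55
tcp_pos: [0.4313, -0.1582, 0.1087]
ee_rot: [[-0.921, 0.388, 0.012], [0.388, 0.922, -0.001], [-0.011, 0.003, -1.0]]
wrist_force: [0.9, 0.1, -1.3]
gripper_width: 0.272
gripper_force: 30.0
```

View pics/c2.png

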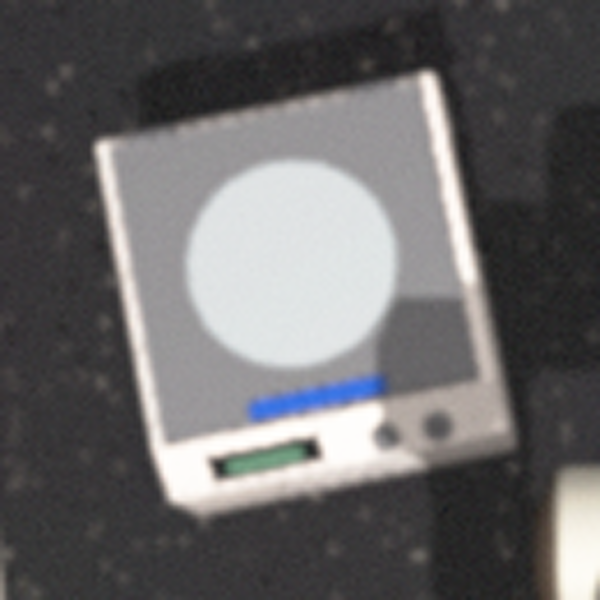

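View pics/w2.png

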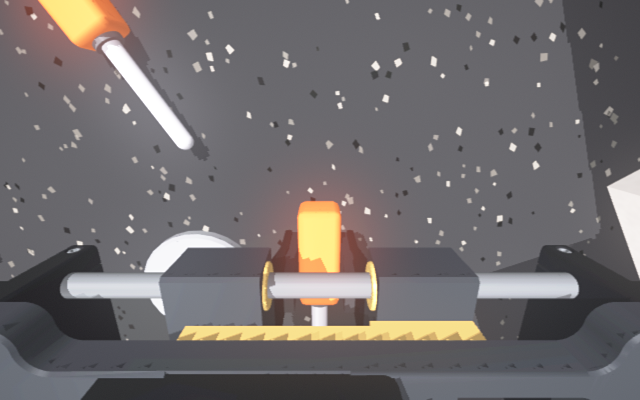

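The rod is held squarely in the jaws. In the top crop the centrifuge's rear deck corners are at about (97,140) and (432,70), the lid window centre is at (291,263), and the front corners are at about (170,497) and (517,440).

Run:
```python
from h import *
np.set_printoptions(precision=4,suppress=True)
f=lambda a:np.array(a,float)/(600/130)+[195,85]-.4
q=cast("top",f([[97,140],[436,70]]),.112);print("rear",q,np.linalg.norm(q[0]-q[1]))
d=q[0]-q[1];y=np.degrees(np.arctan2(-d[0],d[1]));print("yaw rear",y)
e=cast("top",f([[165,490],[517,425]]),.085);print("front85",e,np.linalg.norm(e[0]-e[1]));d=e[0]-e[1];print(np.degrees(np.arctan2(-d[0],d[1])))
g=cast("top",f([[197,517],[517,457]]),.0);print("front0",g);d=g[0]-g[1];print(np.degrees(np.arctan2(-d[0],d[1])),np.linalg.norm(d))
l=cast("top",f([[291,263]]),.128)[0]
for Y in(9,10,11):
    a=np.radians(Y);u=np.array([np.cos(a),np.sin(a),0])
    print(Y,"front from lid",l-u*.13,"from rear",q.mean(0)-u*.24,"f85",e.mean(0),"g",g.mean(0))
# scene: lid window / mask
im=cams.capture("scene");cv2.imwrite("pics/s2.png",im[:,:,::-1])
cv2.imwrite("pics/s2c.png",cv2.resize(im[200:340,280:430,::-1],(640,597),interpolation=cv2.INTER_CUBIC))
m=cv2.inRange(im,(150,150,150),(235,240,245))
t=cv2.cvtColor(cams.capture("top"),cv2.COLOR_RGB2GRAY)[90:195,205:310]
for n,(u0,v0,im2) in{"top":(205,90,t)}.items():
    m=cv2.inRange(im2,195,235);m=cv2.erode(m,np.ones((3,3)))
    for c in blobs(m,100):print(n,cv2.fitEllipse(c),u0,v0)
```

```text
rear [[0.7337 0.3707 0.112 ]
 [0.774  0.145  0.112 ]] 0.2292878149166251
yaw rear 10.125706131367643
front85 [[0.5023 0.3326 0.085 ]
 [0.5393 0.0979 0.085 ]] 0.23759618936474405
8.944983775638638
front0 [[0.4925 0.3304 0.    ]
 [0.5288 0.104  0.    ]]
9.108636339755574 0.22922530322549253
9 front from lid [0.5149 0.2194 0.128 ] from rear [0.5168 0.2203 0.112 ] f85 [0.5208 0.2153 0.085 ] g [0.5106 0.2172 0.    ]
10 front from lid [0.5153 0.2172 0.128 ] from rear [0.5175 0.2162 0.112 ] f85 [0.5208 0.2153 0.085 ] g [0.5106 0.2172 0.    ]
11 front from lid [0.5157 0.2149 0.128 ] from rear [0.5183 0.2121 0.112 ] f85 [0.5208 0.2153 0.085 ] g [0.5106 0.2172 0.    ]
top ((52.69849395751953, 51.648067474365234), (40.7839469909668, 41.93985366821289), 58.1937255859375) 205 90
```

```bash
python3 -m handwheel '[[[0,0,0,0.0206,0.0351,0,0],[0,0,0,0.0206,0.0351,0,0],[0,0,0,0.0206,0.0351,0,0],[0,0,0,0.0206,0.0351,0,0],[0,0,0,0.0206,0.0351,0,0],[0,0,0,0.0206,0.0351,0,0],[0,0,0,0.0206,0.0351,0,0],[0,0,0,0.0206,0.0351,0,0]]]' && python3 -m handwheel '[[[0,0,-1.355,0,0,0,0],[0,0,-1.355,0,0,0.015,0],[0,0,-1.355,0,0,0.025,0],[0,0,-1.355,0,0,0.025,0],[0,0,0,0,0,0,0],[0,0,0,0,0,0,0]]]'
python3 - <<'E'
from h import *
np.set_printoptions(precision=4,suppress=True)
s=r.sense();a=np.radians(9.7);u=np.array([np.cos(a),np.sin(a)]);v=np.array([-u[1],u[0]])
d=s["tcp_pos"][:2]-[.516,.2175];print("cent-frame",d@u,d@v,s["tcp_pos"],yaw(s),s["ee_rot"],s["wrist_force"])
im=cams.capture("scene");cv2.imwrite("pics/s3c.png",cv2.resize(im[180:340,270:430,::-1],(600,600),interpolation=cv2.INTER_CUBIC))
im=cams.capture("top");cv2.imwrite("pics/t3c.png",cv2.resize(im[110:230,215:335,::-1],(600,600),interpolation=cv2.INTER_CUBIC))
E
```

```text
time_s: 4.55
tcp_pos: [0.3837, 0.1658, 0.1024]
ee_rot: [[-0.921, 0.389, -0.003], [0.389, 0.921, -0.003], [0.002, -0.003, -1.0]]
wrist_force: [0.8, -0.3, -1.6]
gripper_width: 0.272
gripper_force: 30.0
time_s: 5.15
tcp_pos: [0.3847, 0.1643, 0.0381]
ee_rot: [[-0.986, -0.164, -0.002], [-0.164, 0.986, -0.003], [0.003, -0.002, -1.0]]
wrist_force: [0.4, -0.8, -0.2]
gripper_width: 0.275
gripper_force: 30.0
cent-frame -0.13837666246856728 -0.030308384305578754 [0.3847 0.1643 0.0381] -170.56161174441422 [[-0.9865 -0.164  -0.0023]
 [-0.164   0.9865 -0.0026]
 [ 0.0027 -0.0022 -1.    ]] [ 0.3776 -0.7593 -0.1545]
```

View pics/t3c.png

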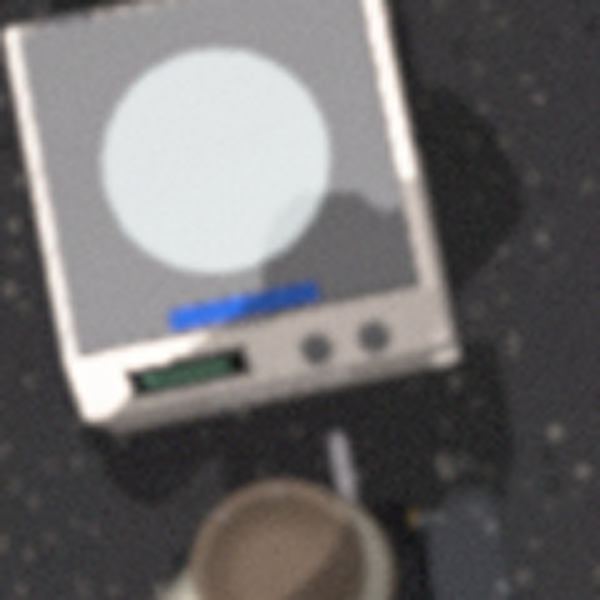

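The tip shows at crop (336,432), about 40 mm short of the front face and to the right of its middle, as planned. I'll enter the slot and start feeling.

```bash
python3 -m handwheel '[[[0,0,0,-0.015,0,0.001,0],[0,0,0,-0.015,0,0,0],[0,0,0,-0.008,0,0,0],[0,0,0,-0.004,0,0,0],[0,0,0,0,0,0,0]]]'; python3 -m handwheel '[[[0,0,0,-0.003,0,0,0],[0,0,0,-0.002,0,0,0],[0,0,0,0,0,0,0]]]';python3 -m handwheel '[[[0,0,0,-0.002,0,0,0],[0,0,0,0,0,0,0]]]'
```

```text
time_s: 5.75
tcp_pos: [0.4269, 0.172, 0.0382]
ee_rot: [[-0.986, -0.166, 0.001], [-0.166, 0.986, 0.001], [-0.001, 0.0, -1.0]]
wrist_force: [-0.4, -0.2, -0.5]
gripper_width: 0.276
gripper_force: 30.0
time_s: 6.05
tcp_pos: [0.4305, 0.1721, 0.0375]
ee_rot: [[-0.986, -0.166, -0.002], [-0.166, 0.986, -0.001], [0.002, -0.001, -1.0]]
wrist_force: [-1.0, -1.5, -1.7]
gripper_width: 0.272
gripper_force: 30.0
time_s: 6.25
tcp_pos: [0.4309, 0.1716, 0.0371]
ee_rot: [[-0.986, -0.166, -0.005], [-0.166, 0.986, -0.003], [0.006, -0.002, -1.0]]
wrist_force: [-6.5, 0.9, 1.2]
gripper_width: 0.277
gripper_force: 30.0
```

```bash
for i in 1; do python3 -m handwheel '[[[0,0,0,0,0.004,0,0],[0,0,0,0,0,0,0]]]';python3 -m handwheel '[[[0,0,0,0,0.004,0,0],[0,0,0,0,0,0,0]]]';python3 -m handwheel '[[[0,0,0,0,0.004,0,0],[0,0,0,0,0,0,0]]]'; done | grep -E 'time|tcp|wrist'
```

```text
time_s: 6.45
tcp_pos: [0.4302, 0.1753, 0.0369]
wrist_force: [-5.6, -0.2, -0.6]
time_s: 6.65
tcp_pos: [0.4295, 0.1792, 0.0368]
wrist_force: [-6.0, -0.4, -0.9]
time_s: 6.85
tcp_pos: [0.4287, 0.183, 0.0368]
wrist_force: [-6.8, 0.1, -1.7]
```

```bash
for i in 1; do python3 -m handwheel '[[[0,0,0,0,0.004,0,0],[0,0,0,0,0,0,0]]]';python3 -m handwheel '[[[0,0,0,0,0.004,0,0],[0,0,0,0,0,0,0]]]';python3 -m handwheel '[[[0,0,0,0,0.004,0,0],[0,0,0,0,0,0,0]]]'; done | grep -E 'time|tcp|wrist'
```

```text
time_s: 7.05
tcp_pos: [0.428, 0.1869, 0.0367]
wrist_force: [-6.5, -0.9, -0.8]
time_s: 7.25
tcp_pos: [0.4273, 0.1908, 0.0367]
wrist_force: [-7.1, -0.3, -0.6]
time_s: 7.45
tcp_pos: [0.4266, 0.1947, 0.0367]
wrist_force: [-7.4, -0.6, -1.5]
```

```bash
for i in 1; do python3 -m handwheel '[[[0,0,0,0,0.004,0,0],[0,0,0,0,0,0,0]]]';python3 -m handwheel '[[[0,0,0,0,0.004,0,0],[0,0,0,0,0,0,0]]]';python3 -m handwheel '[[[0,0,0,0,0.004,0,0],[0,0,0,0,0,0,0]]]'; done | grep -E 'time|tcp|wrist'
```

```text
time_s: 7.65
tcp_pos: [0.4259, 0.1985, 0.0367]
wrist_force: [-6.2, -0.6, -0.6]
time_s: 7.85
tcp_pos: [0.4264, 0.204, 0.0372]
wrist_force: [-8.3, 2.7, -0.2]
time_s: 8.05
tcp_pos: [0.4288, 0.2101, 0.0384]
wrist_force: [0.1, 0.5, -1.1]
```

The tip dropped into the opening. I'll push in.

```bash
for i in 1; do python3 -m handwheel '[[[0,0,0,-0.003,0,0,0],[0,0,0,-0.003,0,0,0],[0,0,0,0,0,0,0]]]';python3 -m handwheel '[[[0,0,0,-0.003,0,0,0],[0,0,0,-0.003,0,0,0],[0,0,0,0,0,0,0]]]';python3 -m handwheel '[[[0,0,0,-0.003,0,0,0],[0,0,0,-0.002,0,0,0],[0,0,0,0,0,0,0],[0,0,0,0,0,0,0]]]'; done | grep -E 'time|tcp|wrist'
python3 - <<'E'
from h import *
im=cams.capture("scene");cv2.imwrite("pics/s4.png",im[:,:,::-1])
b=cv2.imread("pics/s2.png")[:,:,::-1];d=cv2.absdiff(im,b.copy()).max(2);print((d[150:330,290:420]>40).sum())
E
```

```text
time_s: 8.35
tcp_pos: [0.4337, 0.2095, 0.0378]
wrist_force: [-1.0, -0.9, -1.7]
time_s: 8.65
tcp_pos: [0.4387, 0.2101, 0.0375]
wrist_force: [-3.8, 0.7, 0.7]
time_s: 9.05
tcp_pos: [0.4431, 0.2107, 0.0375]
wrist_force: [-6.2, 0.2, 0.7]
2995
```

```bash
for i in 1; do python3 -m handwheel '[[[0,0,0,-0.003,0,0,0],[0,0,0,-0.001,0,0,0],[0,0,0,0,0,0,0],[0,0,0,0,0,0,0],[0,0,0,0,0,0,0]]]'; done | grep -E 'time|tcp|wrist'
python3 - <<'E'
from h import *
im=cams.capture("scene");cv2.imwrite("pics/s5.png",im[100:350,200:500,::-1])
E
```

```text
time_s: 9.6
tcp_pos: [0.4465, 0.2112, 0.0374]
wrist_force: [-6.6, 1.0, 1.6]
```

View pics/s5.png

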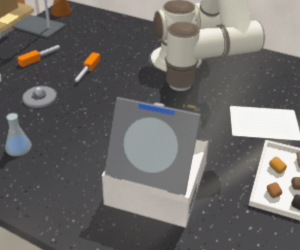

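The scene view shows the lid swung up and open at about (150,140) in the crop. I'll draw the rod out, carry it to free bench on the right and lay it down.

```bash
for i in 1; do python3 -m handwheel '[[[0,0,0,0.01,0,0,0],[0,0,0,0.015,0,0,0],[0,0,0,0.02,0,0,0],[0,0,0,0.025,0,0,0],[0,0,0,0,0,-0.03,0],[0,0,0,0,-0.04,0,0],[0,0,0,0,-0.045,0,0],[0,0,0,0,-0.045,0,0],[0,0,0,0,-0.045,0,0],[0,0,0,0,-0.045,0,0],[0,0,0,0,-0.03,0,0],[0,0,0,0,0,0,0]]]'; python3 -m handwheel '[[[0,0,0,0,0,0.025,0],[0,0,0,0,0,0.02,0],[0,0,0,0,0,0.008,0],[0,0,0,0,0,0,0],[0,0,0,0,0,0,0]]]'; done
```

```text
time_s: 10.85
tcp_pos: [0.4221, -0.0487, 0.0682]
ee_rot: [[-0.987, -0.162, 0.003], [-0.162, 0.987, 0.0], [-0.003, -0.0, -1.0]]
wrist_force: [-0.1, 0.3, -1.4]
gripper_width: 0.273
gripper_force: 30.0
time_s: 11.35
tcp_pos: [0.4217, -0.0456, 0.0154]
ee_rot: [[-0.986, -0.168, 0.002], [-0.168, 0.986, 0.0], [-0.002, -0.0, -1.0]]
wrist_force: [-0.2, 0.2, -0.9]
gripper_width: 0.273
gripper_force: 30.0
```

```bash
for i in 1; do python3 -m handwheel '[[[0,0,0,0,0,0.005,0],[0,0,0,0,0,0.003,0],[0,0,0,0,0,0,0]]]'; python3 -m handwheel '[[[0,0,0,0,0,0.0015,0],[0,0,0,0,0,0.001,0],[0,0,0,0,0,0,0]]]'; done | grep -E 'tcp|wrist'
```

```text
tcp_pos: [0.4208, -0.046, 0.0068]
wrist_force: [-0.6, 0.2, -1.4]
tcp_pos: [0.4208, -0.0461, 0.0043]
wrist_force: [-0.3, -0.1, -1.1]
```

```bash
for i in 1; do python3 -m handwheel '[[[0,0,0,0,0,0,0.05],[0,0,0,0,0,0,0.05],[0,0,0,0,0,0,0.05],[0,0,0,0,0,-0.03,0.05],[0,0,0,0,0,-0.045,0.05],[0,0,0,0,0,-0.05,0.05],[0,0,0,0,0,-0.05,0.05],[0,0,0,0,0,-0.045,0.05]]]'; python3 -m handwheel '[[[0,0,0,-0.0335,0.0304,0,0.05],[0,0,0,-0.0335,0.0304,0,0.05],[0,0,0,-0.0335,0.0304,0,0.05],[0,0,0,-0.0335,0.0304,0,0.05],[0,0,0,-0.0335,0.0304,0,0.05],[0,0,0,-0.0335,0.0304,0,0.05],[0,0,0,-0.0335,0.0304,0,0.05],[0,0,0,-0.0335,0.0304,0,0.05],[0,0,0,0,0,0,0.05],[0,0,0,0,0,0,0.05]]]'; done | grep -E 'time|tcp|wrist|width'
python3 - <<'E'
from h import *
np.set_printoptions(precision=4,suppress=True)
s=r.sense();im=cams.capture("wrist");cv2.imwrite("pics/w6.png",im[:,:,::-1]);print(s["tcp_pos"],s["ee_rot"][:,2])
t=cams.capture("top");cv2.imwrite("pics/t6.png",t[:,:,::-1])
E
```

```text
time_s: 12.75
tcp_pos: [0.4206, -0.0462, 0.2272]
wrist_force: [1.0, 0.0, 0.5]
gripper_width: 0.577
time_s: 13.75
tcp_pos: [0.6443, 0.239, 0.2226]
wrist_force: [0.1, 0.3, 0.1]
gripper_width: 0.574
[0.6443 0.239  0.2226] [-0.0025 -0.0013 -1.    ]
```

View pics/w6.png

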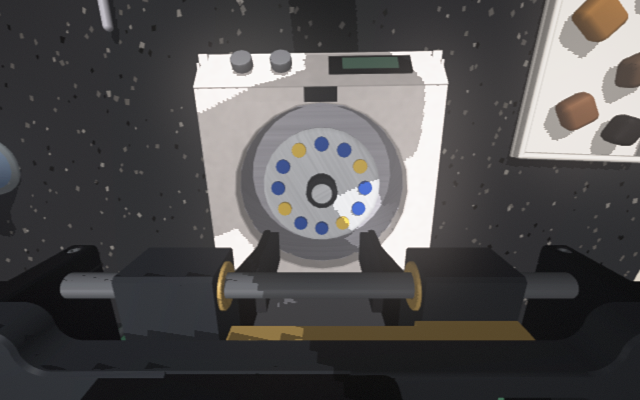

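The wrist view shows the rotor knob at (321,192), the cap ring spanning columns 278 to 364 and rows 144 to 228, and the lid clear.

Run:
```python
from h import *
np.set_printoptions(precision=4,suppress=True)
s=r.sense();print(s["tcp_pos"])
im=cv2.imread("pics/w6.png")[:,:,::-1].copy();h=cv2.cvtColor(im,cv2.COLOR_RGB2HSV)
m=cv2.inRange(h,(10,90,60),(30,255,255))|cv2.inRange(h,(100,110,60),(130,255,255));m[:130]=0;m[240:]=0;m[:,:260]=0;m[:,380:]=0
P=np.array([cv2.minEnclosingCircle(c)[0] for c in blobs(m,40)]);print(len(P))
q=cast("wrist",P,.095,s)[:,:2]
A=np.c_[2*q,np.ones(len(q))];x=np.linalg.lstsq(A,(q**2).sum(1),rcond=None)[0];print("caps centre",x[:2],"r",np.sqrt(x[2]+x[:2]@x[:2]))
g=cv2.cvtColor(im,cv2.COLOR_RGB2GRAY)[170:212,302:340];m=cv2.inRange(g,0,60)
c=max(blobs(m),key=cv2.contourArea);e=cv2.minEnclosingCircle(c)[0];k=cast("wrist",np.add(e,[302,170]),.114,s)[0];print("knob",k,e)
k2=cast("wrist",[321.5,193.5],.114,s)[0];print(k2)
for p in(np.r_[x[:2],.098],k2):print(totool(p,s))
# stand from the first top view
im=cv2.imread("pics/top0.png");g=cv2.cvtColor(im,cv2.COLOR_BGR2GRAY)[170:225,410:465];m=cv2.inRange(g,85,255);c=max(blobs(m),key=cv2.contourArea);e=cv2.minEnclosingCircle(c);print(e,cast("top",np.add(e[0],[410,170]),.02))
```

```text
[0.644  0.2377 0.2243]
12
caps centre [0.6414 0.2401] r 0.04585716690837634
knob [0.6391 0.2399 0.114 ] (19.5, 20.28125)
[0.6423 0.2405 0.114 ]
[0.0021 0.0029 0.1263]
[0.0011 0.003  0.1103]
((27.390321731567383, 27.93225860595703), 19.98175811767578) [[ 0.469  -0.3111  0.02  ]]
```

```bash
for i in 1; do python3 -m handwheel '[[[0,0,0,0.0018,0.0028,0.03,0.045],[0,0,0,0,0,0.035,0.045],[0,0,0,0,0,0.03,0.045],[0,0,0,0,0,0.02,0.045],[0,0,0,0,0,0.009,0.045],[0,0,0,0,0,0,0.045],[0,0,0,0,0,0,0.045]]]'; done | grep -E 'time|tcp|wrist|width'
python3 - <<'E'
from h import *
s=r.sense();print(totool([.6414,.2402,.097],s),s["wrist_force"])
E
```

```text
time_s: 14.55
tcp_pos: [0.643, 0.2408, 0.1022]
wrist_force: [-1.1, -0.6, -0.7]
gripper_width: 0.518
[ 0.00171714 -0.00027669  0.00517435] [-1.05513374 -0.5707219  -0.69693066]
```

```bash
for i in 1; do python3 -m handwheel '[[[0,0,0,0.0015,0,0.004,0.045],[0,0,0,0,0,0,0.03],[0,0,0,0,0,0,0],[0,0,0,0,0,0,0],[0,0,0,0,0,0,0],[0,0,0,0,0,0,0],[0,0,0,0,0,0,0]]]';  python3 -m handwheel '[[[0,0,0,0,0,-0.005,0],[0,0,0,0,0,-0.01,0],[0,0,0,0,0,-0.015,0],[0,0,0,0,0,0,0],[0,0,0,0,0,0,0]]]'; done
```

```text
time_s: 15.25
tcp_pos: [0.641, 0.2408, 0.0969]
ee_rot: [[-0.986, -0.167, 0.001], [-0.167, 0.986, 0.0], [-0.001, 0.0, -1.0]]
wrist_force: [-1.3, 0.5, 3.7]
gripper_width: 0.361
gripper_force: 30.0
time_s: 15.75
tcp_pos: [0.6406, 0.2405, 0.126]
ee_rot: [[-0.986, -0.166, -0.001], [-0.166, 0.986, 0.0], [0.001, 0.0, -1.0]]
wrist_force: [-0.6, -0.1, -5.5]
gripper_width: 0.359
gripper_force: 30.0
```

```bash
for i in 1; do python3 -m handwheel '[[[0,0,0,0,0,-0.025,0],[0,0,0,0,0,-0.04,0],[0,0,0,0,0,-0.04,0],[0,0,0,0,0,-0.02,0],[0,0,0,0.007,-0.02,0,0],[0,0,0,0.0115,-0.033,0,0],[0,0,0,0.0145,-0.041,0,0],[0,0,0,0.0145,-0.041,0,0],[0,0,0,0.0145,-0.041,0,0],[0,0,0,0.0145,-0.041,0,0],[0,0,0,0.0145,-0.041,0,0],[0,0,0,0.0145,-0.041,0,0]]]';  python3 -m handwheel '[[[0,0,0,0.0145,-0.041,0,0],[0,0,0,0.0145,-0.041,0,0],[0,0,0,0.0145,-0.041,0,0],[0,0,0,0.0145,-0.041,0,0],[0,0,0,0.0115,-0.033,0,0],[0,0,0,0.007,-0.02,0,0],[0,0,0,0,0,0,0],[0,0,0,0,0,0,0],[0,0,0,0,0,0,0]]]'; done
python3 - <<'E'
from h import *
np.set_printoptions(precision=4,suppress=True)
s=r.sense();im=cams.capture("wrist");cv2.imwrite("pics/w7.png",im[:,:,::-1]);print(s["tcp_pos"],s["ee_rot"])
E
```

```text
time_s: 16.95
tcp_pos: [0.5853, -0.0733, 0.2502]
ee_rot: [[-0.986, -0.167, -0.002], [-0.167, 0.986, 0.0], [0.002, 0.001, -1.0]]
wrist_force: [0.9, 0.4, -4.8]
gripper_width: 0.36
gripper_force: 30.0
time_s: 17.85
tcp_pos: [0.5473, -0.2976, 0.2507]
ee_rot: [[-0.986, -0.167, -0.001], [-0.167, 0.986, 0.001], [0.001, 0.001, -1.0]]
wrist_force: [-0.1, 0.2, -4.1]
gripper_width: 0.358
gripper_force: 30.0
[ 0.5473 -0.2976  0.2507] [[-0.9859 -0.1673 -0.0011]
 [-0.1673  0.9859  0.0009]
 [ 0.001   0.0011 -1.    ]]
```

View pics/w7.png

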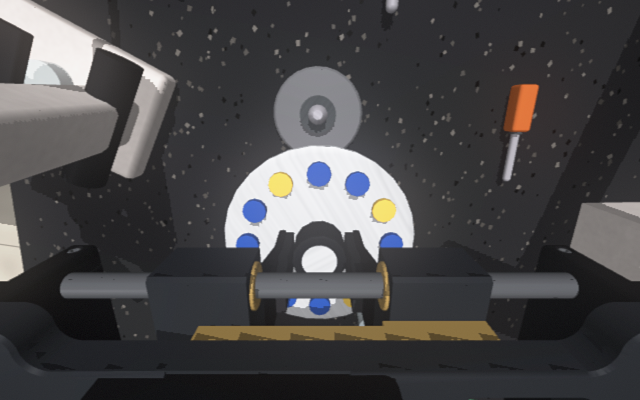

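The wrist view shows the stand disc centred at about (318,110), the spigot at (317,113), the held rotor with caps near rows 174 to 240, and the laid rod upper right, clear. I'll work out the remaining shift.

Run:
```python
from h import *
np.set_printoptions(precision=4,suppress=True)
s=r.sense();print(s["tcp_pos"])
im=cv2.imread("pics/w7.png")[:,:,::-1].copy();h=cv2.cvtColor(im,cv2.COLOR_RGB2HSV)
def circ(P,z):
    q=cast("wrist",P,z,s)[:,:2];A=np.c_[2*q,np.ones(len(q))];x=np.linalg.lstsq(A,(q**2).sum(1),rcond=None)[0];return x[:2],np.sqrt(x[2]+x[:2]@x[:2])
m=cv2.inRange(h,(15,90,60),(35,255,255))|cv2.inRange(h,(100,110,60),(130,255,255));m[:155]=0;m[232:]=0;m[:,:230]=0;m[:,410:]=0
P=[cv2.minEnclosingCircle(c)[0] for c in blobs(m,100)];print(np.round(P),circ(P,s["tcp_pos"][2]-.002))
g=cv2.GaussianBlur(cv2.cvtColor(im,cv2.COLOR_RGB2GRAY),(5,5),0)
E=[]
for a in np.radians(np.r_[150:390:6]):   # rays from disc centre, upper part
    rr=np.arange(36,52);pts=np.array([318,110])+rr[:,None]*[np.cos(a),np.sin(a)]
    v=np.array([float(g[int(round(y)),int(round(x))]) for x,y in pts]);k=np.argmin(np.diff(v));E.append(pts[k]+.5*(pts[1]-pts[0]))
E=np.array(E)
for z in(.0,.01,.02):
    c,R=circ(E,z);print("stand",z,c,R)
sp=cast("wrist",[[317.5,113]],.042,s)[0];print("spigot top",sp)
c,R=circ(E,.02);print("move tool",totool(np.r_[c,.065],s))
```

```text
[ 0.5475 -0.2975  0.2509]
[[254. 211.]
 [383. 210.]
 [357. 184.]
 [280. 184.]
 [318. 174.]] (array([ 0.5474, -0.2969]), np.float64(0.04544836104172385))
stand 0.0 [ 0.4736 -0.3116] 0.06042444791257476
stand 0.01 [ 0.4734 -0.3115] 0.05896069184941191
stand 0.02 [ 0.4733 -0.3115] 0.05749693578624224
spigot top [ 0.4725 -0.3114  0.042 ]
move tool [ 0.0754 -0.0015  0.186 ]
```

```bash
for i in 1; do python3 -m handwheel '[[[0,0,0,0.02,-0.001,0,0],[0,0,0,0.03,-0.001,0,0],[0,0,0,0.02,0,0.015,0],[0,0,0,0.0055,0,0.03,0],[0,0,0,0,0,0.04,0],[0,0,0,0,0,0.03,0],[0,0,0,0,0,0.02,0],[0,0,0,0,0,0.01,0],[0,0,0,0,0,0,0],[0,0,0,0,0,0,0]]]'; done
python3 - <<'E'
from h import *
s=r.sense();print(totool([.473,-.3117,.065],s))
E
```

```text
time_s: 18.9
tcp_pos: [0.4745, -0.3131, 0.1075]
ee_rot: [[-0.986, -0.168, 0.002], [-0.168, 0.986, -0.001], [-0.002, -0.001, -1.0]]
wrist_force: [-0.4, -0.1, -3.6]
gripper_width: 0.361
gripper_force: 30.0
[0.00129982 0.00172954 0.04252847]
```

```bash
for i in 1; do python3 -m handwheel '[[[0,0,0,0.001,0.001,0.005,0],[0,0,0,0,0,0.008,0],[0,0,0,0,0,0.003,0],[0,0,0,0,0,0,0],[0,0,0,0,0,0,0]]]';python3 -m handwheel '[[[0,0,0,0,0,0.003,0],[0,0,0,0,0,0.002,0],[0,0,0,0,0,0,0],[0,0,0,0,0,0,0]]]';python3 -m handwheel '[[[0,0,0,0,0,0.003,0],[0,0,0,0,0,0.002,0],[0,0,0,0,0,0,0],[0,0,0,0,0,0,0]]]'; done|grep -E "time|tcp|wrist"
```

```text
time_s: 19.4
tcp_pos: [0.4722, -0.3124, 0.0904]
wrist_force: [0.3, -0.1, -4.6]
time_s: 19.8
tcp_pos: [0.4722, -0.3123, 0.0853]
wrist_force: [-0.0, 0.4, -4.7]
time_s: 20.2
tcp_pos: [0.4721, -0.3123, 0.0802]
wrist_force: [0.2, 0.2, -4.8]
```

Entering freely; I'll carry on down.

```bash
for i in 1; do python3 -m handwheel '[[[0,0,0,0,0,0.003,0],[0,0,0,0,0,0.003,0],[0,0,0,0,0,0.003,0],[0,0,0,0,0,0,0],[0,0,0,0,0,0,0]]]';python3 -m handwheel '[[[0,0,0,0,0,0.002,0],[0,0,0,0,0,0.002,0],[0,0,0,0,0,0,0],[0,0,0,0,0,0,0]]]';python3 -m handwheel '[[[0,0,0,0,0,0.001,0],[0,0,0,0,0,0.001,0],[0,0,0,0,0,0,0],[0,0,0,0,0,0,0]]]'; done|grep -E "time|tcp|wrist"
```

```text
time_s: 20.7
tcp_pos: [0.4721, -0.3122, 0.0712]
wrist_force: [-0.4, 0.6, -4.0]
time_s: 21.1
tcp_pos: [0.4721, -0.3122, 0.0673]
wrist_force: [0.2, -0.1, -4.3]
time_s: 21.5
tcp_pos: [0.4721, -0.3123, 0.0653]
wrist_force: [0.9, -0.2, -4.9]
```

```bash
for i in 1; do python3 -m handwheel '[[[0,0,0,0,0,0.0007,0],[0,0,0,0,0,0,0],[0,0,0,0,0,0,0]]]';python3 -m handwheel '[[[0,0,0,0,0,0.0007,0],[0,0,0,0,0,0,0],[0,0,0,0,0,0,0]]]'; done|grep -E "time|tcp|wrist"
```

```text
time_s: 21.8
tcp_pos: [0.4723, -0.3123, 0.0649]
wrist_force: [-0.1, 0.6, -2.9]
time_s: 22.1
tcp_pos: [0.4723, -0.3124, 0.0648]
wrist_force: [-1.8, 2.3, 5.2]
```

It is seated: the height stopped at 0.065 and the load is now carried by the stand. I'll release and rise.

```bash
for i in 1; do python3 -m handwheel '[[[0,0,0,0,0,-0.001,0.045],[0,0,0,0,0,0,0.045],[0,0,0,0,0,0,0.045],[0,0,0,0,0,-0.01,0.045],[0,0,0,0,0,-0.03,0.045],[0,0,0,0,0,-0.04,0.045],[0,0,0,0,0,-0.04,0.045],[0,0,0,0,0,-0.035,0.045],[0,0,0,0,0,0,0.045],[0,0,0,0,0,0,0.045]]]'; done
python3 - <<'E'
from h import *
np.set_printoptions(precision=4,suppress=True)
s=r.sense();im=cams.capture("wrist");cv2.imwrite("pics/w8.png",im[:,:,::-1]);h=cv2.cvtColor(im,cv2.COLOR_RGB2HSV)
m=cv2.inRange(h,(15,90,60),(35,255,255))|cv2.inRange(h,(100,110,60),(130,255,255));m[240:]=0;m[:,:240]=0;m[:,400:]=0
P=[cv2.minEnclosingCircle(c)[0] for c in blobs(m,40)]
for z in (.058,.063,.068):
    q=cast("wrist",P,z,s)[:,:2];A=np.c_[2*q,np.ones(len(q))];x=np.linalg.lstsq(A,(q**2).sum(1),rcond=None)[0];print(len(P),x[:2],np.sqrt(x[2]+x[:2]@x[:2]))
# unmoved things / lid / rod
t=cams.capture("top");a=cv2.imread("pics/top0.png")[:,:,::-1].copy();d=cv2.absdiff(t,a).max(2)
for n,(x0,y0,x1,y1) in dict(tray=(132,165,203,260),flask=(386,105,416,140),jar=(446,115,470,140)).items():print(n,(d[y0:y1,x0:x1]>40).mean())
for c in blobs(orange(t)):
    b=cv2.minAreaRect(c);print("orange",np.round(b[0]),np.round(b[1]),cast("top",b[0],.024)[0])
g=cv2.cvtColor(t,cv2.COLOR_RGB2GRAY);print("bowl area mean",g[125:160,245:275].mean(),cv2.cvtColor(a,cv2.COLOR_RGB2GRAY)[125:160,245:275].mean(),s["wrist_force"])
E
```

```text
time_s: 23.1
tcp_pos: [0.4725, -0.3123, 0.2214]
ee_rot: [[-0.986, -0.167, 0.003], [-0.167, 0.986, -0.001], [-0.003, -0.001, -1.0]]
wrist_force: [-0.3, 0.4, -0.6]
gripper_width: 0.517
gripper_force: 0.0
12 [ 0.4738 -0.3116] 0.046400135030995125
12 [ 0.4725 -0.3118] 0.045686224815949944
12 [ 0.4713 -0.312 ] 0.04497231460090945
tray 0.0
flask 0.22285714285714286
jar 0.0
orange [428. 284.] [28. 12.] [ 0.2014 -0.269   0.024 ]
orange [503. 249.] [12. 27.] [ 0.304  -0.5044  0.024 ]
orange [355. 215.] [18.  8.] [ 0.4207 -0.0476  0.024 ]
bowl area mean 185.35238095238094 221.57714285714286 [-0.2623  0.4135 -0.5901]
```

Run:
```python
from h import *
a=cv2.imread("pics/scene0.png")[:,:,::-1].copy();b=cams.capture("scene");d=cv2.absdiff(a,b).max(2)[212:256,200:234]
print((d>40).mean())
for im in(a,b):
    h=cv2.cvtColor(im,cv2.COLOR_RGB2HSV)[205:260,195:240];m=cv2.inRange(h,(95,60,60),(125,255,255));M=cv2.moments(m,True);print(M["m00"],M["m10"]/M["m00"],M["m01"]/M["m00"])
h=cv2.cvtColor(b[100:350,200:500],cv2.COLOR_RGB2HSV);m=cv2.inRange(h,(105,180,100),(125,255,255));print("lid strip",[cv2.minAreaRect(c) for c in blobs(m,15)])
```

```text
0.0
304.0 22.18092105263158 38.68092105263158
305.0 22.147540983606557 38.68852459016394
lid strip []
```

```bash
python3 -c "
from h import *
b=cams.capture('scene');h=cv2.cvtColor(b,cv2.COLOR_RGB2HSV)[120:260,290:440];m=cv2.inRange(h,(100,120,50),(130,255,255));print([cv2.boundingRect(c) for c in blobs(m,8)])
print(r.finish_job())"
```

```text
[(29, 114, 39, 10)]
the job is handed in; nothing more can be done
None
```

The lid was released, the rod is laid flat on the bench clear of the centrifuge, and the rotor is fully home on the stand. The lid is open, the flask, jar and tray have not moved, and the job was handed in at about 23 s of the 64 s limit.

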